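# Free the jammed slide drawer with the release pin

## Robot

A 6-joint arm with a two-finger parallel gripper is mounted at the origin on the work surface. World frame = base frame: x ahead of the robot, y to its left, z up, the work surface at z = 0. Lengths are in m, angles in rad, forces in N, time in s.
With the tool pointing down it reaches from about 0.275 to 0.825 m from the base axis. Payload 4.9 kg.
Tool frame: the origin (TCP) lies at the centre of the arm's flange, where the gripper is bolted on; the fingertips stand 173 mm ahead of it and the grasp point (between the pads) lies 155 mm ahead of it (manip.tcp_to_grasp is the z of the grasp point in the tool frame, in m); z points along the fingers, x is the direction in which the jaws open and shut, and the axes are right-handed (so a half turn about z gives the same grasp; the last joint's range is limited). The gripper opens to 85 mm and grips with 20 to 120 N. Pads are 22 mm wide; open, the fingers measure 114 mm over their backs; the gripper's body (76 mm by 85 mm) begins 54 mm behind the grasp point. The pads swing forward as they close: fully open they stand 13 mm farther back than shut.
Start: joints at [0.981, 0.326, -0.193, 1.052, 0, 1.437], TCP at [0.242, 0.494, 0.405] pointing down, gripper open.
Joint ranges: [-2.65, 2.65], [-0.97, 1.79], [-1.3, 1.35], [-1.93, 2.1], [-1.47, 1.37], [-3.14, 3.14]. Speed limits (rad/s): [2.57, 2.57, 3.14, 3.14, 3.14, 3.14].

## Interface

Orientations are given as a 3x3 rotation matrix whose columns are the frame's x, y, z axes.
In Python, from station import manip, imaging, ticket gives the robot as it stands.
- The arm moves only by the shell command python3 -m jog 'ROWS'. ROWS is JSON, a list of rows, each a list of 5 numbers: the closure, from 0 (fully open) to 1 (shut), then the shift along the tool's x, y, z in cm, then the turn about the tool's z in degrees. A call has 1 to 10 rows; each row is the pose to reach, as a shift and turn from the pose commanded when the call began, along the tool's axes at that moment; what a row does not reach only later rows make up. A row lasts 1/8 s, in which the tool goes at most 62.5 mm and 10.7 degrees, less where a joint would pass 70% of its speed; a pose out of reach is approached as far as the arm can. A call with a gripper value outside its range is refused whole. The fingers move at their own pace and stop on an object; the grip force is fixed at half the most. Time passes only in rows, so rows that repeat a pose let the fingers close. It gives the time, the measured TCP pose, the force and the opening at its end, in the units of the state.
- manip.get_obs(): the state, without advancing time (a new reading comes with each control period).
- imaging.read_camera(name): name is "scene" or "top" or "wrist"; returns a dict with "img" (420x560x3 uint8, red, green, blue), "vertical_fov" (degrees; the focal length in pixels is half the picture's height over the tangent of half this angle, whatever the lens; pixels are square), "cx", "cy" (the principal point, pixels), "k1" (the pictures are not rectified: a ray, as slopes to the right and down, at radius r is drawn at 1 + k1 r^2 times it, then the intrinsics apply), "rvec" (rotation vector, rad) and "tvec" (3), from world to camera coordinates, as OpenCV has them. Camera axes: x right, y down, z forward; pixel columns grow to the right and rows downward; lengths in m; the calibration is good to about 2 mm. A picture is of the moment at which its call begins. There is no depth.
- ticket.hand_in(): hands the job in, once; it reports no verdict.
The state is a dict: "clock": time; "joint_pos": joint angles; "qd": joint speeds; "joint_torque": joint torques, N m; "position": TCP position; "tcp_rot": TCP orientation; "ft_force": force on the tool from outside, world axes, zero at the start; "wrist_torque": the same for the moment, N m; "width": finger opening in m.
Only numpy, scipy, OpenCV 4.12 (cv2) and the standard library are available. Lean on these libraries where they do the work, as an engineer would, in place of code of your own. Each camera call takes 0.05 s, during which the arm holds its last target. There are 200 camera calls.

## Task

The slide drawer of the white bench cabinet is stuck shut: one of its two hidden spring catches holds it, and you cannot tell which from outside. Take the orange-handled release pin from its blue stand and push it down through the small holes in the cabinet top, one after the other if need be, until the drawer springs out a little. Leave the pin standing in its stand again and the drawer pulled fully open, and do not disturb the other things on the bench and the cabinet.

Things in the scene. Friction and masses are not known exactly. Their poses are not given: they have to be found in the camera images.
- cabinet_top (a point): white bench cabinet, fixed, 150 mm deep (its x) x 250 mm wide (its y) x 75 mm tall, with one grey-fronted slide drawer; point: centre of its top face. Its x axis points from the drawer front to the back, y to the left as seen from the drawer front, z up
- hole_left (a point): small round access hole, 14 mm across in the 10 mm thick cabinet top, ringed in blue, 100 mm left of the middle seen from the drawer front; point: centre of its mouth, level with the top face, axes as the cabinet. Straight below it, 25 mm under the mouth, lies the 22 mm wide brass head of a spring catch that goes down 10 mm, against 3 N at first and 6 N at the bottom
- hole_right (a point): the like hole and catch, 100 mm right of the middle. Of the two catches one holds the drawer, the other does nothing; they look and feel alike. The one that holds lets go once its head is about 6 mm down (31 mm below the mouth) and springs up again when left
- drawer (a joint): how far the drawer is pulled out, m: 0 shut, 0.08 at its end stop. It slides along the cabinet's -x. When its catch lets go a spring pushes it out about 20 mm; from there it must be pulled against light friction (1 to 2 N) and stays where it is left. While the catch holds it cannot be pulled
- drawer_handle (a point): bare aluminium pull on the drawer front: an upright plate 12 mm thick (along the drawer's y), 36 mm long (sticking out along its -x) and 30 mm tall, with a 22 mm wide, 5 mm thick lip at its outer end; point: its middle, 18 mm out from the drawer front and 45 mm above the bench; axes as the cabinet
- pin_grip (a point): the release pin's orange handle, 16 x 16 mm square and 44 mm tall, with a round steel shaft 7 mm across and 55 mm long below it (60 g in all); at the start it stands upright in its blue stand, the handle resting on the stand's top; point: centre of the handle, z up along the pin, x and y square to the handle's sides
- pin_tip (a point): tip of the pin's shaft, 77 mm below the handle's centre
- stand_hole (a point): blue stand, fixed, 70 mm (its x) x 90 mm (its y) x 60 mm tall, with two upright through holes 12 mm across, at 20 mm to either side of its middle along y; point: mouth of the hole the pin starts in, level with the stand's top, z up
- stand_spare (a point): mouth of the other, empty hole of the stand
- vial_mid (a point): small glass vial with a white cap, 26 mm across, 34 mm tall, standing on the cabinet top between the two holes; point: its centre
- jar_mid (a point): amber glass jar, 60 mm across, 75 mm tall; point: its centre
- picktray: black picking tray with small compartments, 75 x 100 x 14 mm; origin: centre of its underside
- brush_grip (a point): flat red-handled dusting brush 170 mm long lying on the bench; point: on its handle
- mug: white mug, 80 mm across, 90 mm tall; origin: centre of its underside
- samplebox_mid (a point): cardboard sample box, 90 x 120 x 50 mm; point: its centre
There are look-alikes about, which are no part of the job. What is shaped like the part that bears stand_hole but green or red is not meant.

How it is judged:
On the way, in this order (a step that is already met when the one before it is completed fails the run):
1. the pin reaches more than 12 mm down into one of the access holes while the drawer is still shut (((horizontal distance between pin_tip and hole_left below 0.009 m and z of pin_tip in the frame of hole_left below -0.012 m) or (horizontal distance between pin_tip and hole_right below 0.009 m and z of pin_tip in the frame of hole_right below -0.012 m)) and value of joint drawer below 0.005 m), for 0.05 s.
2. with the pin in the hole, the catch is tripped and the drawer springs out more than 12 mm (((horizontal distance between pin_tip and hole_left below 0.009 m and z of pin_tip in the frame of hole_left below -0.012 m) or (horizontal distance between pin_tip and hole_right below 0.009 m and z of pin_tip in the frame of hole_right below -0.012 m)) and value of joint drawer above 0.012 m), for 0.05 s.
At the end, for the whole second after the job is handed in: the drawer is at rest, at least 70 mm of its 80 mm open, and the pin stands upright (within 0.15 rad), its shaft in either hole of its stand, its handle within 6 mm of resting on the stand's top (value of joint drawer above 0.07 m and ((horizontal distance between pin_grip and stand_hole below 0.008 m and z of pin_grip in the frame of stand_hole below 0.028 m) or (horizontal distance between pin_grip and stand_spare below 0.008 m and z of pin_grip in the frame of stand_spare below 0.028 m)) and angle between pin_grip's own z axis and vertical below 0.15 rad and velocity of joint drawer below 0.01 m/s); the robot touches nothing.
It fails at once if another thing on the bench or the cabinet is moved by more than 30 mm (distance of any of vial_mid, jar_mid, picktray, brush_grip, mug, samplebox_mid from where it was at the start of the episode above 0.03 m).
It also fails if it takes over 67 s, if anything falls off the work surface, if the arm or the gripper's body presses on something with over 40 N, if the wrist force passes 120 N, or if a joint passes its speed limit or range.

## Working session

There is one attempt and no reset: what is moved stays moved. The work goes in short steps, Python scripts to look and compute and a shell command to move; the robot and the scene stay as the last step left them, time stands still between calls to the robot, and variables do not carry over. Pictures are saved under pics/ and viewed, about 8 in all and at most 12, crops included, and the job is handed in when it is done.

```bash
ls; mkdir -p pics
cat > h.py <<'E'
import numpy as np, cv2
from station import manip, imaging, ticket
def cam(n):
    d=imaging.read_camera(n); f=210/np.tan(np.radians(d["vertical_fov"])/2)
    d["f"]=f; d["R"]=cv2.Rodrigues(np.array(d["rvec"],float))[0]; d["t"]=np.array(d["tvec"],float).ravel(); d["C"]=-d["R"].T@d["t"]; return d
def ray(d,u,v):
    p=np.array([(u-d["cx"])/d["f"],(v-d["cy"])/d["f"]]); q=p.copy()
    for _ in range(20): q=p/(1+d["k1"]*(q@q))
    return d["R"].T@np.array([q[0],q[1],1.])
def onz(d,u,v,z):
    r=ray(d,u,v); return d["C"]+r*(z-d["C"][2])/r[2]
def proj(d,P):
    c=d["R"]@np.array(P,float)+d["t"]; q=c[:2]/c[2]; q=q*(1+d["k1"]*(q@q)); return q*d["f"]+[d["cx"],d["cy"]]
def save(n,im,s=1): cv2.imwrite(n,cv2.resize(im[:,:,::-1],None,fx=s,fy=s,interpolation=cv2.INTER_CUBIC))
E
python3 - <<'E'
from h import *
for n in ["scene","top"]:
    d=cam(n); save(f"pics/{n}0.png",d["img"],1.4); np.save(f"pics/{n}0.npy",d["img"]); print(n,d["C"],d["f"],d["k1"])
o=manip.get_obs(); print(o)
E
```

```text
pics
scene [1.36821586 0.08993122 1.01250963] 510.70123995724236 0.001957777133025546
top [ 0.41389538 -0.00861795  1.54540161] 478.4355990358323 -0.15246177350223358
{'clock': 0.1, 'joint_pos': array([ 9.80846037e-01,  3.26893896e-01, -1.93469222e-01,  1.05200092e+00,
        1.08519793e-05,  1.43659818e+00]), 'qd': array([ 0.00049029, -0.00283035,  0.00250437, -0.00207176, -0.00145308,
       -0.00072013]), 'joint_torque': array([ 6.12612075e-04, -4.44240761e+01,  2.63038319e+01,  7.85580429e-03,
       -1.27449744e-04,  1.55060945e-05]), 'position': array([0.24192564, 0.49366211, 0.40397235]), 'tcp_rot': array([[ 4.40137136e-01,  8.97930134e-01, -8.81167704e-04],
       [ 8.97929225e-01, -4.40137962e-01, -1.29668329e-03],
       [-1.55216636e-03, -2.20507764e-04, -9.99998771e-01]]), 'ft_force': array([-0.26110683, -0.00206472,  0.54765589]), 'wrist_torque': array([0.02798382, 0.01600353, 0.04567535]), 'width': 0.08539496827193141}
```

View pics/top0.png

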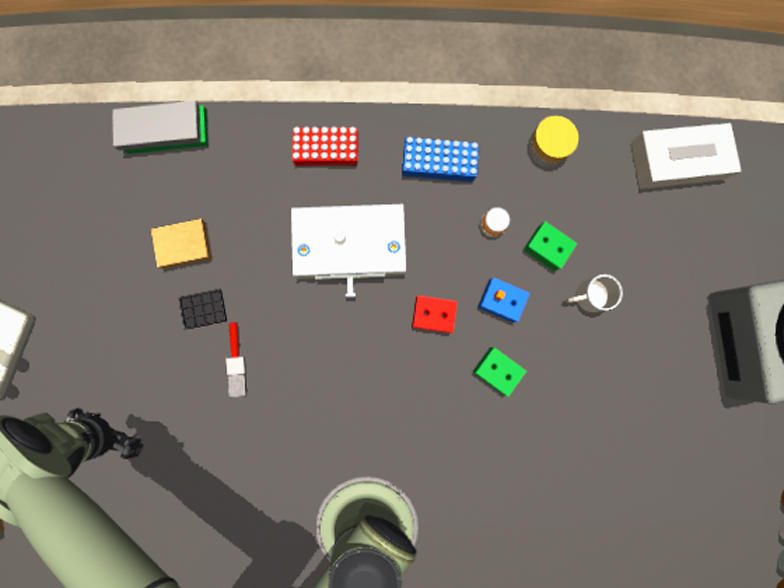

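View pics/scene0.png

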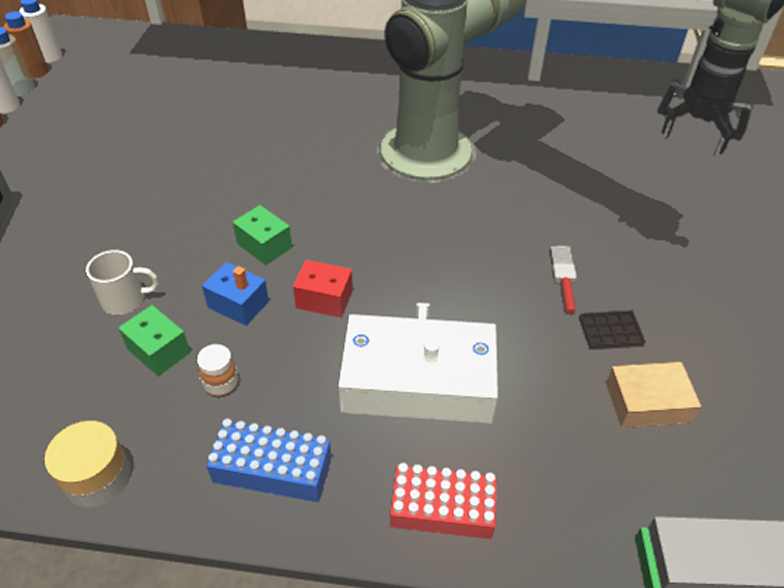

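```bash
cat > m.py <<'E'
from h import *
def blobs(m,amin):
    n,l,s,c=cv2.connectedComponentsWithStats(m.astype(np.uint8)); return [(c[i],s[i],l==i) for i in range(1,n) if s[i][4]>=amin]
def blue(im):
    h=cv2.cvtColor(im,cv2.COLOR_RGB2HSV); return (h[...,0]>98)&(h[...,0]<125)&(h[...,1]>90)&(h[...,2]>60)
def orange(im):
    h=cv2.cvtColor(im,cv2.COLOR_RGB2HSV); return (h[...,0]>5)&(h[...,0]<16)&(h[...,1]>170)&(h[...,2]>120)
E
python3 - <<'E'
from m import *
D={}
for n in ["top","scene"]:
    d=cam(n); D[n]=d; im=d["img"]
    for nm,f in [("blue",blue),("orange",orange)]:
        for c,s,_ in blobs(f(im),8): print(n,nm,c.round(1),s, [onz(d,*c,z)[:2].round(4) for z in (.06,.075,.104)])
a=D["top"]["img"][180:250,320:400]; b=D["scene"]["img"][170:240,130:210]
g=D["top"]["img"][140:220,200:300]; k=D["scene"]["img"][210:290,240:340]
r=lambda x:cv2.resize(x,(400,300),interpolation=cv2.INTER_CUBIC)
save("pics/crop1.png",np.vstack([np.hstack([r(a),r(b)]),np.hstack([r(g),r(k)])]))
E
```

```text
top blue [313.7 114.9] [ 287   98   55   32 1057] [array([ 0.8373, -0.1523]), array([ 0.833 , -0.1508]), array([ 0.8247, -0.148 ])]
top blue [280.9 176.1] [277 172   9   9  33] [array([ 0.6377, -0.0503]), array([ 0.6354, -0.0499]), array([ 0.6311, -0.0491])]
top blue [216.6 178.1] [213 174   8   9  28] [array([0.6276, 0.1512]), array([0.6255, 0.1496]), array([0.6213, 0.1465])]
top blue [359.7 214.2] [341 198  37  32 717] [array([ 0.522 , -0.2994]), array([ 0.5209, -0.2964]), array([ 0.5188, -0.2908])]
top orange [349.  162.7] [345 154  14  14  32] [array([ 0.6847, -0.2653]), array([ 0.682 , -0.2627]), array([ 0.6767, -0.2577])]
scene blue [21.2  3.7] [15  0 13  9 97] [array([-0.4099, -1.1526]), array([-0.3819, -1.133 ]), array([-0.3277, -1.0952])]
scene blue [363.4  24.8] [331   6  52  30 754] [array([-0.4507,  0.1732]), array([-0.4221,  0.1719]), array([-0.3667,  0.1694])]
scene blue [10.3 13.5] [  4   8  14  12 130] [array([-0.3293, -1.1564]), array([-0.3026, -1.1368]), array([-0.2509, -1.0988])]
scene blue [439.1  28.6] [ 390   14  101   30 2225] [array([-0.465 ,  0.4527]), array(
[... 368 characters left out ...]
-0.0509]), array([ 0.6405, -0.0487]), array([ 0.663 , -0.0444])]
scene blue [343.1 248.7] [338 245  11   8  30] [array([0.6174, 0.1508]), array([0.6292, 0.1499]), array([0.6521, 0.148 ])]
scene blue [193.2 333. ] [ 147  302   89   57 2358] [array([ 0.88  , -0.1441]), array([ 0.8877, -0.1404]), array([ 0.9026, -0.1333])]
scene orange [ 5.9 19.9] [ 3 16  7  7 16] [array([-0.2809, -1.1487]), array([-0.2549, -1.1292]), array([-0.2047, -1.0915])]
scene orange [14.4 20.4] [11 19  7  3  9] [array([-0.2822, -1.116 ]), array([-0.2562, -1.097 ]), array([-0.2059, -1.0603])]
scene orange [171.8 199.8] [167 193  10  14  74] [array([ 0.522 , -0.2897]), array([ 0.5353, -0.2838]), array([ 0.561 , -0.2722])]
```

View pics/crop1.png

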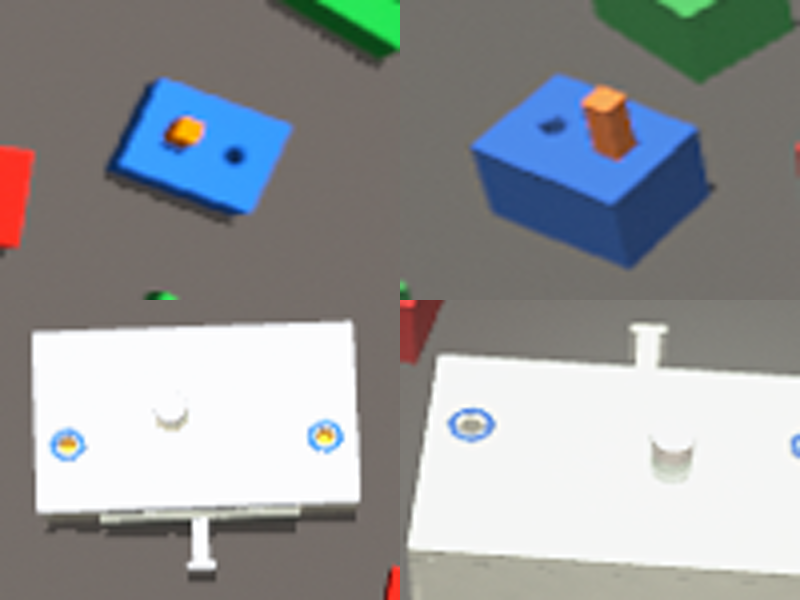

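Run:
```python
from m import *
D={n:cam(n) for n in["top","scene"]}
t,s=D["top"],D["scene"]
T=lambda x,y:(320+x/5-.4,180+y/(300/70)-.4)
S=lambda x,y:(130+(x-400)/5-.4,170+y/(300/70)-.4)
for nm,a,b,z in [("pintop",(187,127),(605,100),.104),("spare",(235,156),(552,126),.06)]:
    print(nm,onz(t,*T(*a),z),onz(s,*S(*b),z))
c=[onz(t,*T(*p),.06) for p in[(162,78),(292,125),(250,213),(122,168)]]
print("top corners",c,np.mean(c,0)); 
e=[onz(s,*S(*p),.06) for p in[(560,75),(698,130),(611,205),(473,148)]]
print("scene",e,np.mean(e,0))
for q in(c,e):
  for i in range(4):
    v=q[(i+1)%4]-q[i]; print(np.linalg.norm(v),np.degrees(np.arctan2(v[1],v[0])))
o=manip.get_obs();R=o["tcp_rot"]
print(np.degrees(np.arctan2(R[1,0],R[0,0])), R.T@(np.array([.50,-.28,.404])-o["position"]))
```

```text
pintop [ 0.53374234 -0.2823278   0.104     ] [ 0.5390219  -0.28142429  0.104     ]
spare [ 0.51661061 -0.32121682  0.06      ] [ 0.52354148 -0.32018542  0.06      ]
top corners [array([ 0.57316888, -0.27477438,  0.06      ]), array([ 0.53999789, -0.3576579 ,  0.06      ]), array([ 0.47500208, -0.33080271,  0.06      ]), array([ 0.50669973, -0.2496355 ,  0.06      ])] [ 0.52371714 -0.30321762  0.06      ]
scene [array([ 0.48175706, -0.32829847,  0.06      ]), array([ 0.51609883, -0.24591295,  0.06      ]), array([ 0.57985485, -0.2735242 ,  0.06      ]), array([ 0.54644816, -0.35440198,  0.06      ])] [ 0.53103972 -0.3005344   0.06      ]
0.08927481331685147 -111.8118842243565
0.07032536712448705 157.5503974267608
0.08713700192810479 68.6682199238016
0.07106413750051684 -20.716806821533297
0.0892565524211652 67.37155751744798
0.06947813504202331 -23.416318091389513
0.08750555119795529 -112.443152461644
0.0697590945258256 158.02543332876476
63.88352639729677 [-0.58123517  0.57222426  0.00072028]
```

```bash
python3 -m jog '[[0,-28.3,30.3,0,-2],[0,-28.3,30.3,0,-2],[0,-28.3,30.3,0,-2],[0,-28.3,30.3,0,-2],[0,-28.3,30.3,0,-2],[0,-28.3,30.3,0,-2],[0,-28.3,30.3,0,-2],[0,-28.3,30.3,0,-2]]'
```

```text
clock: 1.3
position: [0.3904, 0.1043, 0.4048]
tcp_rot: [[0.413, 0.911, 0.001], [0.911, -0.413, -0.0], [0.0, 0.001, -1.0]]
ft_force: [-1.4, 0.4, 0.0]
width: 0.0857
```

Run:
```python
from h import *
o=manip.get_obs();R=o["tcp_rot"];print(o["clock"],o["position"],o["joint_pos"],np.degrees(np.arctan2(R[1,0],R[0,0])), R.T@(np.array([.536,-.282,.36])-o["position"]))
```

```text
1.3 [0.39039639 0.10434874 0.4048404 ] [ 7.80975434e-02  5.31448374e-02 -5.35523448e-01  9.81454295e-01
 -2.09955513e-04  5.04355602e-01] 65.57721100162038 [-0.2915821   0.29228616  0.04500113]
```

```bash
python3 -m jog '[[0,-29.2,29.2,4.0,-2.4],[0,-29.2,29.2,4.0,-2.4],[0,-29.2,29.2,4.0,-2.4],[0,-29.2,29.2,4.0,-2.4],[0,-29.2,29.2,4.0,-2.4],[0,-29.2,29.2,4.0,-2.4],[0,-29.2,29.2,4.0,-2.4],[0,-29.2,29.2,4.0,-2.4],[0,-29.2,29.2,4.0,-2.4]]'
python3 - <<'E'
from m import *
o=manip.get_obs();print(o["clock"],o["position"])
d=cam("wrist");save("pics/w1.png",d["img"]);print(d["C"],d["f"],d["k1"])
for c,s,_ in blobs(orange(d["img"]),30): print(c,s,onz(d,*c,.104))
print(proj(d,[.536,-.282,.104]))
E
```

```text
clock: 2.42
position: [0.5369, -0.278, 0.3642]
tcp_rot: [[0.369, 0.93, -0.001], [0.93, -0.369, 0.001], [0.001, -0.002, -1.0]]
ft_force: [-0.2, 0.1, 0.4]
width: 0.0856
2.425 [ 0.53685986 -0.27797628  0.36423741]
[ 0.47169075 -0.2509999   0.33398675] 355.9287461141852 -0.056931442533449124
[268.23716012 207.30513595] [258 191  21  33 662] [ 0.52912772 -0.28061401  0.104     ]
[334.08842105 336.56947368] [308 323  59  41 950] [ 0.64156329 -0.27246558  0.104     ]
[270.15179745 217.12990035]
```

View pics/w1.png

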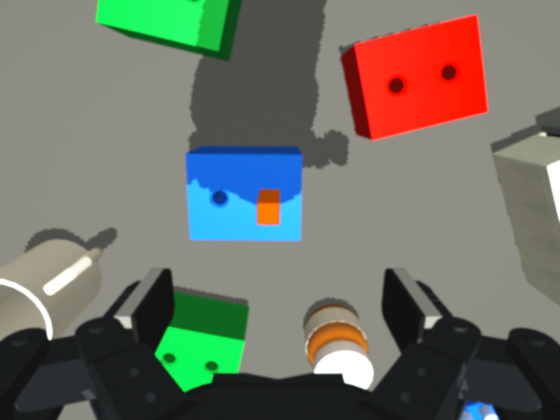

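Run:
```python
from m import *
d=cam("wrist");o=manip.get_obs();R=o["tcp_rot"];im=d["img"]
v=np.array([R[0,1],R[1,1],0]);v/=np.linalg.norm(v) # tool y
print("optical axis",d["R"][2])
b=onz(d,269,224.5,.104); f=onz(d,269,190.5,.060); print("from back top edge",b-np.sign(v@(b-f))*.008*v,"from front bottom",f+.008*v*np.sign(v@(b-f)))
print("dist",(b-f)@v)
x=np.array([R[0,0],R[1,0],0])
for z,row in((.104,222),(.06,192)):
  l=onz(d,257.5,row,z);r=onz(d,279.5,row,z);print(z,(r-l)@x,(l+r)/2@x if 0 else ((l+r)/2))
g=im[185:212,205:236].astype(int).sum(2); m=g<g.min()+120; ys,xs=np.nonzero(m); print("hole px",xs.mean()+205,ys.mean()+185,xs.ptp() if hasattr(xs,'ptp') else np.ptp(xs),onz(d,xs.mean()+205,ys.mean()+185,.06))
c=[onz(d,*p,.06) for p in((186,153),(301.5,153),(301.5,240.5),(188.5,241))]; print(c,np.mean(c,0))
for i in range(4):
  w=c[(i+1)%4]-c[i];print(np.linalg.norm(w),np.degrees(np.arctan2(w[1],w[0])))
print(o["position"],R)
print(im[215,235:300:3].tolist())
print(im[186:232:2,268].tolist())
```

```text
optical axis [ 0.25776124 -0.10254701 -0.9607514 ]
from back top edge [ 0.53325781 -0.28160747  0.104     ] from front bottom [ 0.5351144  -0.28337117  0.06      ]
dist 0.013624447082758638
0.104 0.014962433957551454 [ 0.53891033 -0.28419994  0.104     ]
0.06 0.01739530736923301 [ 0.52865671 -0.2812489   0.06      ]
hole px 219.02857142857144 196.96428571428572 12 [ 0.51791475 -0.31933322  0.06      ]
[array([ 0.47660378, -0.32881128,  0.06      ]), array([ 0.50948086, -0.24618147,  0.06      ]), array([ 0.57659669, -0.27133958,  0.06      ]), array([ 0.54276895, -0.35827001,  0.06      ])] [ 0.52636257 -0.30115059  0.06      ]
0.08893023563394155 68.3031811260837
0.07167611638164138 -20.548312822815035
0.09328030286648098 -111.26279120532858
0.07242684046771523 155.9999309568035
[ 0.53681364 -0.2776937   0.36483993] [[ 3.68195876e-01  9.29748188e-01 -3.21394335e-04]
 [ 9.29748132e-01 -3.68195640e-01  6.18596922e-04]
 [ 4.56803375e-04 -5.26580618e-04 -9.99999757e-01]]
[[54, 202, 255], [54, 201, 255], [56, 201, 255], [54, 202, 255], [55, 203, 255], [55, 203, 255], [55, 202, 255], [172, 150, 239], [248, 125, 0], [248, 125, 0], [249, 127, 0], [249, 128, 0], [249, 127, 0], [249, 127, 0], [247, 124, 0], [126, 182, 254], [59, 206, 255], [60, 205, 255], [60, 206, 255], [60, 207, 255], [60, 207, 255], [63, 206, 255]]
[[26, 105, 225], [77, 96, 187], [154, 73, 51], [166, 69, 0], [167, 70, 0], [169, 70, 0], [168, 69, 0], [169, 70, 0], [201, 84, 0], [244, 118, 0], [249, 128, 0], [249, 126, 0], [249, 127, 0], [249, 125, 0], [249, 128, 0], [249, 126, 0], [248, 125, 0], [248, 125, 0], [248, 125, 0], [224, 142, 190], [89, 194, 255], [54, 202, 255], [54, 199, 255]]
```

```bash
python3 -m jog '[[0,-0.55,-0.1,5,0],[0,-0.55,-0.1,9,0],[0,-0.55,-0.1,12.2,0],[0,-0.55,-0.1,12.2,0],[1,-0.55,-0.1,12.2,0],[1,-0.55,-0.1,12.2,0],[1,-0.55,-0.1,12.2,0],[1,-0.55,-0.1,12.2,0],[1,-0.55,-0.1,12.2,0],[1,-0.55,-0.1,12.2,0]]'
```

```text
clock: 3.78
position: [0.5341, -0.2844, 0.2436]
tcp_rot: [[0.37, 0.929, 0.001], [0.929, -0.37, -0.001], [-0.0, 0.001, -1.0]]
ft_force: [-0.9, 0.3, 6.3]
width: 0.015
```

```bash
python3 -m jog '[[1,0,0,-5,0],[1,0,0,-9,0],[1,0,0,-12,0],[1,6,0.2,-12,0],[1,12,0.4,-12,0],[1,18,0.6,-12,0],[1,23,0.8,-12,0],[1,25.7,1.0,-12,0],[1,25.7,1.0,-12,0],[1,25.7,1.0,-12,0]]'
python3 - <<'E'
from m import *
o=manip.get_obs();print(o["clock"],o["position"],o["width"],o["ft_force"])
ims=[]
for n in("wrist","scene","top"):
    d=cam(n); np.save(f"pics/{n}2.npy",d["img"])
    pp=[proj(d,[o["position"][0],o["position"][1],z]) for z in(o["position"][2]-.238,.075)];print(n,pp)
    if n=="wrist": ims.append(cv2.resize(d["img"],(533,400)))
    else:
        u,v=pp[0].astype(int); ims.append(cv2.resize(d["img"][v-30:v+30,u-30:u+30],(266,266),interpolation=cv2.INTER_CUBIC))
c=np.zeros((533,800,3),np.uint8);c[:400,:533]=ims[0];c[:266,533:799]=ims[1];c[266:532,533:799]=ims[2]
save("pics/c2.png",c)
E
```

```text
clock: 5.03
position: [0.6379, -0.0496, 0.3623]
tcp_rot: [[0.37, 0.929, -0.001], [0.929, -0.37, -0.0], [-0.001, -0.001, -1.0]]
ft_force: [0.7, -0.1, -0.6]
width: 0.015
5.025 [ 0.63790613 -0.04962292  0.36232106] 0.014984115658735668 [ 0.69141041 -0.14021879 -0.62181592]
wrist [array([276.60452432, 226.49224175]), array([276.90836296, 205.29091343])]
scene [array([256.99796373, 228.45624848]), array([257.4581517 , 242.01072289])]
top [array([281.32878393, 172.80482049]), array([280.83512659, 175.27175799])]
```

View pics/c2.png

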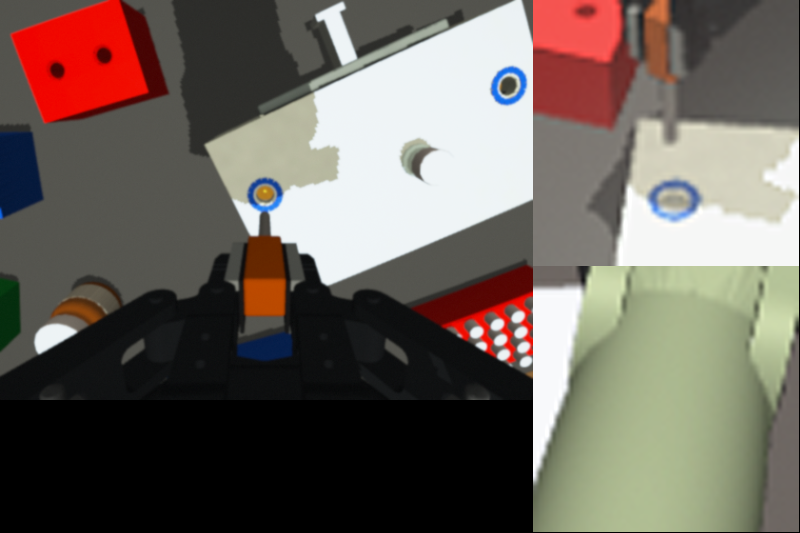

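Run:
```python
from m import *
o=manip.get_obs();R=o["tcp_rot"];p=o["position"]
for n in("wrist","scene"):
    d=cam(n);im=d["img"]
    bl=[b for b in blobs(blue(im),15)]
    t=proj(d,[.638,-.049,.075]);
    b=min(bl,key=lambda b:np.hypot(*(b[0]-t)))
    (cx,cy),ax,an=cv2.fitEllipse(cv2.findContours(b[2].astype(np.uint8),cv2.RETR_EXTERNAL,cv2.CHAIN_APPROX_NONE)[0][0])
    h=onz(d,cx,cy,.075);tip=(277.0,221.8) if n=="wrist" else(257.1,229.6)
    q=onz(d,*tip,p[2]-.238)
    print(n,"ring",(cx,cy),ax,h,"tip",q,"tool xy hole-tip mm",(R.T@(h-q))[:2]*1000,"tip-tcp",(R.T@(q-p))[:2]*1000)
    if n=="wrist": 
        u,v=277,215; save("pics/c3.png",im[180:250,240:315],8)
```

```text
wrist ring (278.90087890625, 203.91929626464844) (35.177982330322266, 35.575740814208984) [ 0.63766744 -0.04853538  0.075     ] tip [ 0.63526375 -0.04893879  0.12464009] tool xy hole-tip mm [1.28060508 2.09512308] tip-tcp [ 0.4299521  -2.85636582]
scene ring (257.3168640136719, 242.7257537841797) (7.952169895172119, 9.795646667480469) [ 0.64004914 -0.04960603  0.075     ] tip [ 0.64145758 -0.04879916  0.12464009] tool xy hole-tip mm [-1.25993235 -0.9940054 ] tip-tcp [2.86182852 2.84178635]
```

View pics/c3.png

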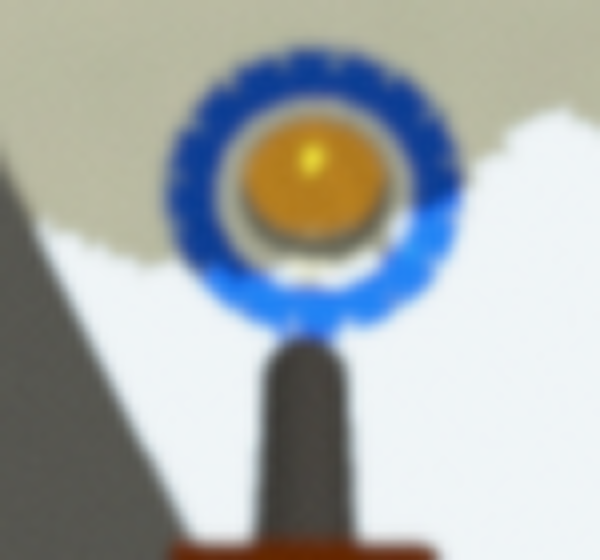

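```bash
python3 -m jog '[[1,0,0,2.5,0],[1,0,0,4,0],[1,0,0,5,0],[1,0,0,6,0],[1,0,0,6.6,0],[1,0,0,6.6,0]]'
python3 - <<'E'
from m import *
ims=[]
for n in("wrist","scene"):
    d=cam(n);u,v=proj(d,[.638,-.049,.09]).astype(int);print(u,v)
    k=50 if n=="wrist" else 30
    ims.append(cv2.resize(d["img"][v-k:v+k,u-k:u+k],(400,400),interpolation=cv2.INTER_CUBIC))
save("pics/c4.png",np.hstack(ims))
E
```

```text
clock: 6.02
position: [0.6381, -0.049, 0.2963]
tcp_rot: [[0.37, 0.929, -0.001], [0.929, -0.37, 0.0], [-0.0, -0.001, -1.0]]
ft_force: [-0.3, 0.2, -0.4]
width: 0.0154
276 245
257 238
```

View pics/c4.png

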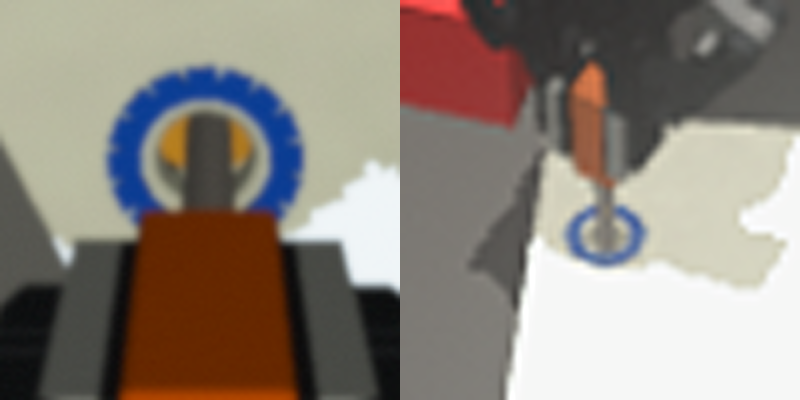

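```bash
python3 -m jog '[[1,0,0,0.5,0],[1,0,0,1.0,0],[1,0,0,1.4,0],[1,0,0,1.7,0],[1,0,0,1.7,0],[1,0,0,1.7,0]]'
python3 - <<'E'
from m import *
d=cam("scene");a=np.load("pics/scene2.npy")
np.save("pics/scene3.npy",d["img"])
print(manip.get_obs()["ft_force"],manip.get_obs()["position"])
save("pics/c5.png",np.hstack([x[200:260,240:340] for x in(a,d["img"])]),4)
E
```

```text
clock: 6.88
position: [0.6384, -0.0491, 0.2801]
tcp_rot: [[0.37, 0.929, 0.001], [0.929, -0.37, -0.0], [0.0, 0.001, -1.0]]
ft_force: [0.2, 0.0, 4.9]
width: 0.0153
[0.66721171 0.6156665  4.02272985] [ 0.63841146 -0.0491353   0.28008088]
```

View pics/c5.png

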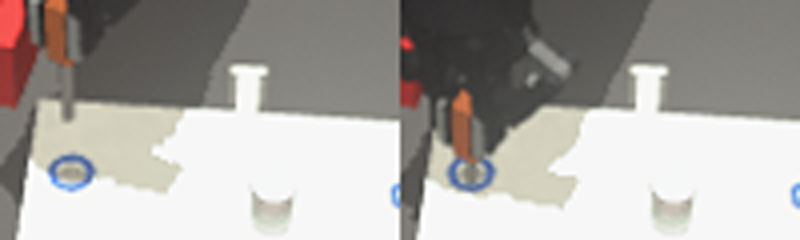

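```bash
python3 -m jog '[[1,0,0,0.2,0],[1,0,0,0.4,0],[1,0,0,0.4,0],[1,0,0,0.4,0]]'
python3 - <<'E'
from m import *
d=cam("scene");a=np.load("pics/scene3.npy")
print(manip.get_obs()["ft_force"],manip.get_obs()["position"],manip.get_obs()["width"])
# handle region comparison
A=a[205:232,290:320].astype(int);B=d["img"][205:232,290:320].astype(int);print(abs(A-B).mean(),abs(A-B).max())
E
```

```text
clock: 7.42
position: [0.6385, -0.0492, 0.2779]
tcp_rot: [[0.37, 0.929, 0.002], [0.929, -0.37, -0.001], [0.0, 0.002, -1.0]]
ft_force: [-2.8, 1.0, 14.9]
width: 0.0152
[-3.58408616  0.4033753  14.4255837 ] [ 0.63854085 -0.0491503   0.27786616] 0.015391440465926524
0.4353909465020576 2
```

```bash
python3 -m jog '[[1,0,0,-4,0],[1,0,0,-8,0],[1,0,0,-10.8,0],[1,3,-1.4,-10.8,0],[1,8,-3.7,-10.8,0],[1,13,-6,-10.8,0],[1,17,-7.9,-10.8,0],[1,18.1,-8.35,-9,0],[1,18.1,-8.35,-9,0],[1,18.1,-8.35,-9,0]]'
python3 - <<'E'
from m import *
o=manip.get_obs();R=o["tcp_rot"];p=o["position"];print(p,o["width"])
ims=[]
for n in("wrist","scene"):
    d=cam(n);im=d["img"]
    t=proj(d,[.6276,.150,.075]);tp=proj(d,[p[0],p[1],p[2]-.238])
    b=min(blobs(blue(im),15),key=lambda b:np.hypot(*(b[0]-t)))
    (cx,cy),ax,an=cv2.fitEllipse(cv2.findContours(b[2].astype(np.uint8),cv2.RETR_EXTERNAL,cv2.CHAIN_APPROX_NONE)[0][0])
    h=onz(d,cx,cy,.075);print(n,"ring",(cx,cy),ax,h,"hole-tcp tool mm",(R.T@(h-p))[:2]*1000,tp)
    k=50 if n=="wrist" else 30;u,v=t.astype(int);print(u,v)
    ims.append(cv2.resize(im[v-k:v+k,u-k:u+k],(400,400),interpolation=cv2.INTER_CUBIC))
save("pics/c6.png",np.hstack(ims))
E
```

```text
clock: 8.72
position: [0.6277, 0.1487, 0.3651]
tcp_rot: [[0.371, 0.928, -0.001], [0.928, -0.371, -0.001], [-0.001, -0.001, -1.0]]
ft_force: [-0.2, 0.3, 0.1]
width: 0.0147
[0.62766071 0.14865401 0.36506386] 0.014721809548784654
wrist ring (279.7055969238281, 201.94110107421875) (34.3817138671875, 35.52607727050781) [0.62658963 0.15119999 0.075     ] hole-tcp tool mm [ 2.30991992 -1.64646341] [276.78224036 226.57712222]
278 203
scene ring (342.9761657714844, 248.46682739257812) (7.4377899169921875, 10.258403778076172) [0.62870182 0.14946103 0.075     ] hole-tcp tool mm [1.47978071 0.96049482] [345.03434199 233.83143597]
343 248
```

View pics/c6.png

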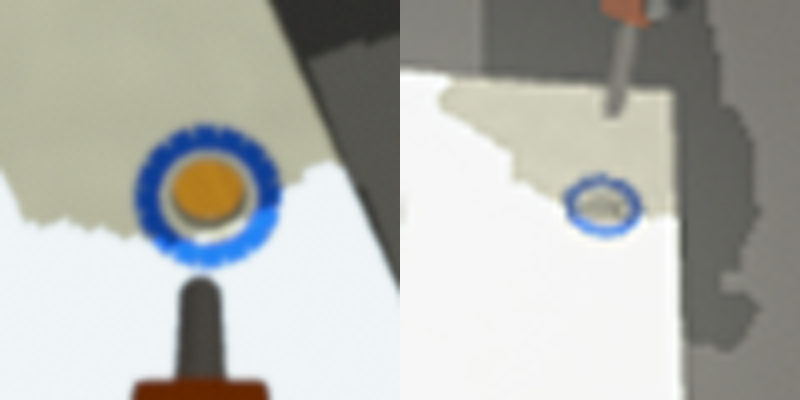

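```bash
python3 -m jog '[[1,0.1,-0.1,0,0],[1,0.1,-0.1,2.5,0],[1,0.1,-0.1,4,0],[1,0.1,-0.1,5,0],[1,0.1,-0.1,6,0],[1,0.1,-0.1,6.8,0],[1,0.1,-0.1,6.8,0]]' && python3 -m jog '[[1,0,0,0.5,0],[1,0,0,1.0,0],[1,0,0,1.4,0],[1,0,0,1.7,0],[1,0,0,1.7,0],[1,0,0,1.7,0]]'
python3 - <<'E'
from m import *
d=cam("scene");a=np.load("pics/scene3.npy")
A=a[195:232,290:320].astype(int);B=d["img"][195:232,290:320].astype(int);print(abs(A-B).mean(),abs(A-B).max())
save("pics/c7.png",d["img"][190:270,260:380],6)
E
```

```text
clock: 9.7
position: [0.6268, 0.1512, 0.297]
tcp_rot: [[0.37, 0.929, -0.001], [0.929, -0.37, -0.0], [-0.001, -0.001, -1.0]]
ft_force: [-0.5, 0.2, -0.5]
width: 0.0151
clock: 10.45
position: [0.6274, 0.1513, 0.2812]
tcp_rot: [[0.37, 0.929, 0.001], [0.929, -0.37, 0.0], [0.001, 0.001, -1.0]]
ft_force: [0.3, 0.3, 4.7]
width: 0.0154
21.934834834834835 142
```

```bash
python3 - <<'E'
from m import *
d=cam("scene");a=np.load("pics/scene3.npy")
for im in(a,d["img"]):
    g=im[180:235,295:312].min(2); rows=np.nonzero((g>170).any(1))[0]+180; r=rows[0]; cs=np.nonzero(im[r+1,285:325].min(1)>170)[0]+285
    print(r,cs, onz(d,cs.mean(),r,.06))
E
python3 -m jog '[[1,0,0,-4,0],[1,0,0,-8,0],[1,0,0,-10.4,0],[1,0,0,-10.4,0]]'
```

```text
216 [297 298 299 300 301 302 303 304 305 306] [0.52955569 0.04311144 0.06      ]
209 [298 299 300 301 302 303 304 305 306] [0.5060549  0.04191297 0.06      ]
clock: 11.05
position: [0.6274, 0.1513, 0.3859]
tcp_rot: [[0.37, 0.929, 0.002], [0.929, -0.37, 0.0], [0.001, 0.002, -1.0]]
ft_force: [-0.5, 1.2, -1.2]
width: 0.0152
```

```bash
python3 -m jog '[[1,-6,1.0,0,0],[1,-12,2,0,0],[1,-18,3,0,0],[1,-24,4,0,0],[1,-30,5.1,0,0],[1,-36,6.1,0,0],[1,-41,7,0,0],[1,-43.85,7.4,0,0],[1,-43.85,7.4,0,0],[1,-43.85,7.4,0,0]]'
python3 - <<'E'
from m import *
o=manip.get_obs();R=o["tcp_rot"];p=o["position"];print(o["width"],R.T@(np.array([.5341,-.2840,.2445])-p))
d=cam("wrist");im=d["img"];c=[b for b in blobs(blue(im),300)];print([(b[0],b[1]) for b in c]);print(proj(d,[.534,-.2825,.06]),proj(d,[p[0],p[1],p[2]-.238]))
save("pics/c8.png",im[120:270,180:330],4)
E
```

```text
clock: 12.3
position: [0.5332, -0.2828, 0.3831]
tcp_rot: [[0.37, 0.929, -0.002], [0.929, -0.37, 0.002], [0.001, -0.003, -1.0]]
ft_force: [0.3, 0.2, -1.3]
width: 0.0151
0.015075558695951143 [-0.00093119  0.00164752  0.13855282]
[(array([254.6236136 , 174.79051878]), array([ 198,  146,  111,   90, 5590], dtype=int32)), (array([527.30869001, 360.39213143]), array([ 480,  335,   80,   63, 2313], dtype=int32))]
[277.0397191  195.58569497] [275.87670163 227.26413012]
```

View pics/c8.png

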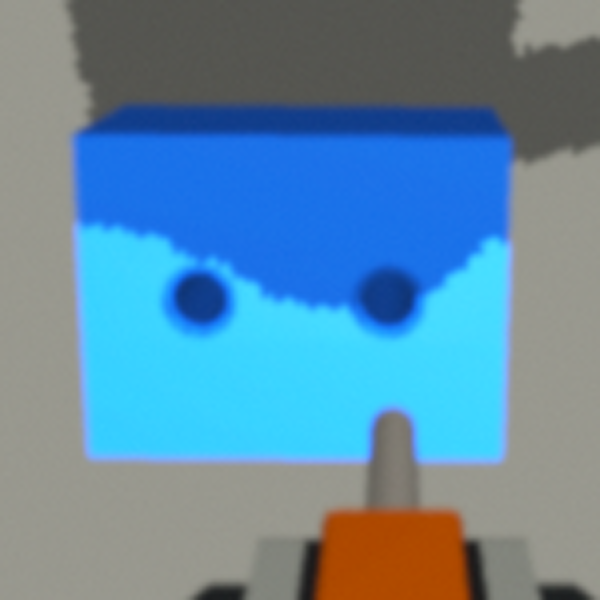

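```bash
python3 -m jog '[[1,-0.08,0.15,4,0],[1,-0.08,0.15,6.5,0],[1,-0.08,0.15,8,0],[1,-0.08,0.15,9.5,0],[1,-0.08,0.15,11,0],[1,-0.08,0.15,12.5,0],[1,-0.08,0.15,13.4,0],[1,-0.08,0.15,13.8,0],[1,-0.08,0.15,13.8,0]]'
```

```text
clock: 13.48
position: [0.5347, -0.2849, 0.2466]
tcp_rot: [[0.37, 0.929, -0.0], [0.929, -0.37, 0.0], [0.0, -0.0, -1.0]]
ft_force: [0.4, 0.2, -0.3]
width: 0.0151
```

```bash
python3 -m jog '[[1,0,0,0.2,0],[0,0,0,0.2,0],[0,0,0,0.2,0],[0,0,0,0.2,0],[0,0,0,0.2,0],[0,0,0,-3,0],[0,0,0,-8,0],[0,0,0,-14,0],[0,0,0,-14,0]]'
python3 - <<'E'
from m import *
o=manip.get_obs();R=o["tcp_rot"];p=o["position"]
d=cam("wrist")
for b in blobs(orange(d["img"]),100): print(b[0],b[1])
print([proj(d,[.534,-.2825,z]) for z in(.06,.104)])
s=cam("scene")
im=s["img"];g=im[180:232,290:316].min(2)>165; n=[b for b in blobs(g,8)]
print([(b[0]+[290,180],b[1]) for b in n])
for b in blobs(orange(im),30): print("scene",b[0],b[1],proj(s,[.534,-.2825,.104]))
t=cam("top");save("pics/c9.png",np.hstack([cv2.resize(x,(400,400),interpolation=cv2.INTER_CUBIC) for x in(t["img"][165:225,225:285],im[180:240,275:335])]))
E
```

```text
clock: 14.6
position: [0.5361, -0.2857, 0.3924]
tcp_rot: [[0.37, 0.929, 0.009], [0.929, -0.37, -0.006], [-0.002, 0.01, -1.0]]
ft_force: [0.3, -0.2, -0.4]
width: 0.0859
[278.71595331 192.11867704] [270 178  19  29 514]
[338.18337731 313.64248021] [315 301  54  38 758]
[array([280.32845197, 184.03147092]), array([280.54874691, 196.86179557])]
[(array([302.23287671, 218.29452055]), array([  0,  29,  26,  17, 146], dtype=int32)), (array([301.68141593, 229.2920354 ]), array([  0,  47,  26,   5, 113], dtype=int32))]
scene [170.78571429 198.30612245] [167 191   9  16  98] [170.73460678 191.43465336]
```

View pics/c9.png

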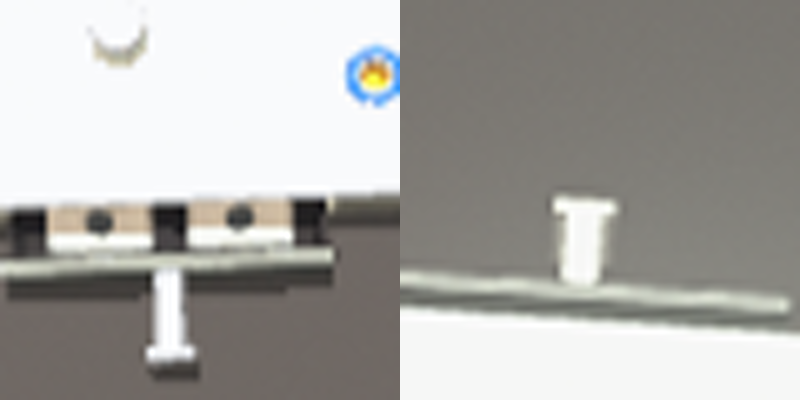

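Run:
```python
from m import *
o=manip.get_obs();R=o["tcp_rot"];p=o["position"]
t=cam("top");s=cam("scene")
for nm,d,pts in(("top",t,[(249.8,204.8),(250.1,211.9),(250.5,218.9)]),("scene",s,[(301.6,222.3),(301.9,215.9),(302.3,209.5)])):
    print(nm,[onz(d,*q,.06).round(4) for q in pts])
h=np.array([.5245,.0455,.30])
yaw=np.degrees(np.arctan2(R[1,0],R[0,0]));print(yaw,R.T@(h-p),o["joint_pos"])
```

```text
top [array([0.5455, 0.0453, 0.06  ]), array([0.5234, 0.044 , 0.06  ]), array([0.5016, 0.0423, 0.06  ])]
scene [array([0.55  , 0.0455, 0.06  ]), array([0.5291, 0.0441, 0.06  ]), array([0.5076, 0.0428, 0.06  ])]
68.28358883089874 [ 0.30302182 -0.13121449  0.08617618] [-6.11286620e-01  4.41404548e-01 -6.83122801e-02  1.06206714e+00
  1.71575856e-06 -2.32263854e-01]
```

```bash
python3 -m jog '[[0,5,-2.1,0,-5],[0,10,-4.3,1,-10],[0,15,-6.5,2,-15],[0,20,-8.6,3,-20],[0,25,-10.8,4,-25],[0,30.2,-13,5,-25],[0,30.2,-13,5,-25],[0,30.2,-13,5,-25]]'
python3 - <<'E'
from m import *
o=manip.get_obs();R=o["tcp_rot"];p=o["position"];print(np.degrees(np.arctan2(R[1,0],R[0,0])),R.T@(np.array([.526,.044,.205])-p))
d=cam("wrist");np.save("pics/w10.npy",d["img"]);save("pics/c10.png",d["img"][80:380,100:500],2);print([proj(d,q) for q in([.526,.044,.06],[.508,.043,.06],[.546,.045,.06])])
E
```

```text
clock: 15.85
position: [0.5254, 0.0438, 0.3358]
tcp_rot: [[-0.058, 0.998, -0.002], [0.998, 0.058, -0.0], [-0.0, -0.002, -1.0]]
ft_force: [-0.7, -0.4, -0.1]
width: 0.0857
93.31384549762835 [0.00020281 0.00088772 0.13077525]
[array([277.10670202, 210.42564077]), array([277.1647892 , 185.82592604]), array([276.89389968, 236.64815274])]
```

View pics/c10.png

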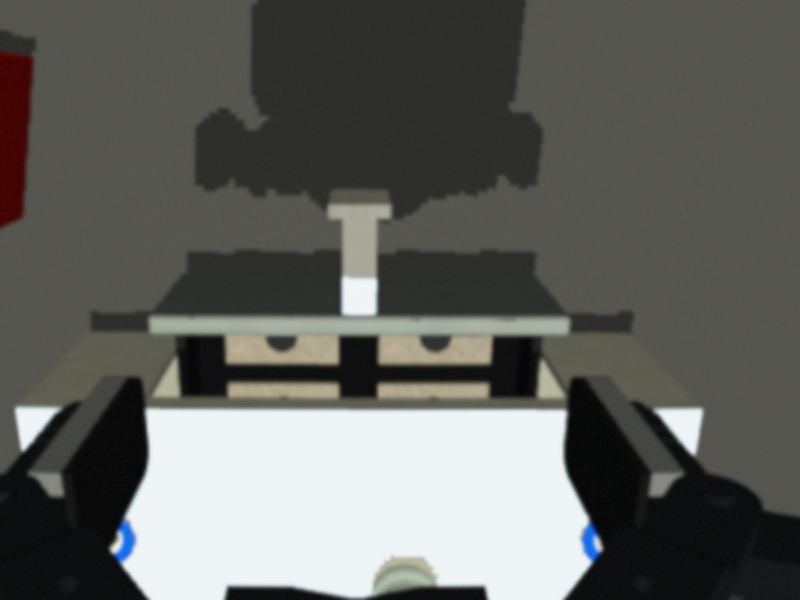

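```bash
python3 -m jog '[[0,0.15,0.2,4,0],[0,0.15,0.2,8,0],[0,0.15,0.2,11,0],[0,0.15,0.2,13.1,0],[0,0.15,0.2,13.1,0],[1,0.15,0.2,13.1,0],[1,0.15,0.2,13.1,0],[1,0.15,0.2,13.1,0],[1,0.15,0.2,13.1,0],[1,0.15,0.2,13.1,0]]'
```

```text
clock: 17.15
position: [0.5278, 0.0453, 0.2063]
tcp_rot: [[-0.057, 0.998, 0.001], [0.998, 0.057, -0.001], [-0.001, 0.001, -1.0]]
ft_force: [-0.7, -1.9, 5.3]
width: 0.0111
```

```bash
python3 -m jog '[[1,0,-1,0,0],[1,0,-2,0,0],[1,0,-3,0,0],[1,0,-4,0,0],[1,0,-4.8,0,0],[1,0,-5.4,0,0],[1,0,-5.4,0,0],[1,0,-5.4,0,0]]'
```

```text
clock: 18.15
position: [0.4728, 0.0422, 0.2063]
tcp_rot: [[-0.057, 0.998, -0.0], [0.998, 0.057, -0.001], [-0.001, -0.0, -1.0]]
ft_force: [-0.9, -2.8, 8.8]
width: 0.0105
```

```bash
python3 -m jog '[[1,0,-0.2,0,0],[1,0,-0.4,0,0],[1,0,-0.4,0,0]]'; python3 -m jog '[[1,0,-0.2,0,0],[1,0,-0.2,0,0]]'
```

```text
clock: 18.52
position: [0.4704, 0.042, 0.2063]
tcp_rot: [[-0.057, 0.998, 0.004], [0.998, 0.057, -0.0], [-0.0, 0.003, -1.0]]
ft_force: [3.9, -2.0, 2.3]
width: 0.0109
clock: 18.77
position: [0.4698, 0.0419, 0.2063]
tcp_rot: [[-0.057, 0.998, 0.007], [0.998, 0.057, 0.0], [-0.0, 0.007, -1.0]]
ft_force: [9.8, -0.6, -4.1]
width: 0.0111
```

```bash
python3 -m jog '[[1,0,0.3,0,0],[0,0,0.3,0,0],[0,0,0.3,0,0],[0,0,0.3,0,0],[0,0,0.3,0,0],[0,0,0.3,-4,0],[0,0,0.3,-8,0],[0,0,0.3,-14,0],[0,0,0.3,-14,0],[0,0,0.3,-14,0]]'
python3 - <<'E'
from m import *
o=manip.get_obs();print(o["width"],o["ft_force"])
s=cam("scene");im=s["img"];a=np.load("pics/scene3.npy")
L=cv2.resize(im[150:290,120:400],(800,400),interpolation=cv2.INTER_CUBIC)
save("pics/c11.png",L)
for b in blobs(orange(im),30): print(b[0],b[1])
print(proj(s,[.450,.040,.06]),proj(s,[.53,.045,.06]))
E
```

```text
clock: 20.02
position: [0.4703, 0.0422, 0.3455]
tcp_rot: [[-0.057, 0.998, 0.0], [0.998, 0.057, 0.0], [0.0, 0.0, -1.0]]
ft_force: [-0.6, -0.5, -0.6]
width: 0.0856
0.08555664413311247 [-0.6007537  -0.50530729 -0.63945348]
[171.16455696 199.72151899] [167 193   9  14  79]
[303.50809845 193.01359696] [302.23768185 216.21440396]
```

Run:
```python
from m import *
d=cam("wrist");im=d["img"]
print([proj(d,q).round(1) for q in([.452,.040,.06],[.470,.0415,.06],[.488,.042,.06])])
print(im[160:260:3,280].min(1).tolist()); print(im[200,255:305:2].min(1).tolist())
w=np.load("pics/w10.npy");print(w[160:260:3,280].min(1).tolist()); print(w[200,255:305:2].min(1).tolist())
s=cam("scene")["img"];print(s[180:235,303].min(1).tolist())
a=np.load("pics/scene0.npy");print("changed px away from arm/drawer:",(abs(a.astype(int)-s).max(2)>40)[:,:][230:400,30:560].sum(), (abs(a.astype(int)-s).max(2)>40)[175:240,60:200].sum())
```

```text
[array([275.1, 182.3]), array([275.7, 206.2]), array([275. , 229.2])]
[43, 44, 43, 48, 77, 79, 134, 152, 153, 156, 155, 153, 154, 155, 155, 154, 154, 155, 159, 234, 240, 240, 240, 238, 145, 165, 164, 96, 40, 39, 38, 40, 38, 39]
[78, 80, 80, 79, 80, 72, 69, 122, 154, 154, 155, 156, 154, 155, 154, 123, 80, 77, 77, 77, 80, 80, 81, 82, 77]
[44, 43, 43, 43, 44, 73, 78, 95, 152, 152, 153, 153, 154, 153, 152, 154, 154, 154, 154, 157, 233, 240, 239, 239, 240, 237, 143, 164, 162, 104, 15, 16, 15, 13]
[80, 80, 80, 80, 81, 81, 81, 84, 124, 152, 154, 153, 153, 153, 153, 153, 141, 92, 80, 79, 81, 81, 79, 81, 78]
[74, 74, 74, 75, 75, 77, 75, 77, 77, 78, 78, 78, 76, 104, 158, 174, 174, 174, 175, 174, 171, 218, 250, 247, 245, 220, 187, 176, 101, 108, 110, 111, 112, 111, 112, 113, 114, 114, 114, 115, 110, 93, 90, 91, 92, 91, 90, 108, 215, 249, 246, 246, 246, 246, 246]
changed px away from arm/drawer: 0 47
```

```bash
python3 -c "
from station import ticket; print(ticket.hand_in())"
```

```text
the job is handed in; nothing more can be done
None
```

I tripped the catch, put the pin back in its stand and pulled the drawer out to its end stop. The job was handed in at about 20 s of the 67 s allowed.

- **Catch:** I pushed the pin down the right-hand hole first. It bottomed at about 15 N and the drawer did not move. The left-hand hole released it, and the drawer sprang out about 20 mm.
- **Drawer:** I gripped the pull and drew it out until the force rose to about 10 N with almost no further movement. In the scene camera the outer end of the pull has moved about 80 mm from its shut position.
- **Pin:** It is back in the hole it started in. The orange handle sits within 1 pixel of where it was at the start in the scene view.
- **Other things:** The scene picture shows no change in the area checked, which covers the cabinet top with the vial and the jar, sample box and tray. 47 pixels differ around the stand, which I put down to light and shadow. The brush lies outside the areas I compared, and the mug is only partly inside.
- **Robot:** It is clear of everything, with the gripper open and the wrist force near zero.

**Not checked by eye:** I had used all 12 picture views, so the final state rests on pixel numbers, not on a picture I looked at. No check failed. The top and scene cameras disagreed by 4 to 7 mm along x at first, so I averaged them and refined with the wrist camera.

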